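# Turn the circuit board solder side up and lock its frame

### The job

The parts are in place on the circuit board, and it now has to be soldered from below: push the red-knobbed bolt out, flip the board's frame over in its stand so that the bare solder side lies level on top, and push the bolt fully home again so that the frame is locked. Use only gentle pushes of the fingertips and pinch or lift nothing; leave the stand where it stands and the other things on the table alone.

Things in the scene. Friction and masses are not known exactly. Their poses are not given: they have to be found in the camera images.
- stand: Centre, at table height, of the loose 2.4 kg soldering stand. Axes: x = its back (away from the robot at yaw 0), y = its left, z up. Two dark steel feet 160 mm long in x at y = +-89 mm, two blue cheeks 44 mm wide in x, up to 92 mm high; the pivot runs along y between them, 78 mm above the table. The bolt bracket sticks out to y = +152 mm at the front left.
- frame_centre (a point): Centre of the swinging aluminium frame, on the pivot axis, 78 mm above the table: 110 mm (its x) by 144 mm (its y), bars 10 mm thick, a 24 mm tall index plate along its left edge out to y = +78 mm, with a green circuit board in the middle (thin, parts up to 21 mm tall on its +z side, bare solder side at -z). Its z axis points up at the start and must end pointing down. Its lowest edge passes 22 mm above the table.
- frame_front_bar (a point): Middle of the frame's long bar at its -x edge (10 x 144 x 10 mm, along y, 50 mm from the pivot; outer face 55 mm). Clear of board parts on both faces. It is nearest the robot at the start.
- frame_back_bar (a point): The same for the bar at the frame's +x edge, farthest from the robot at the start.
- board_frame (a joint): Angle of the frame, rad: 0 parts side up (start), +3.14 or -3.14 solder side up, both end stops; it may go over either way. Positive: the back bar goes down and the front bar comes up and over to the back. Well balanced with a stiff pivot (about 0.07 N m, some 1.5 N at a bar): it stays at any angle where it is left. Locked within about 2 degrees while the bolt is in.
- bolt (a joint): Travel of the bolt, m: 0 fully home (its nose 10 mm inside a hole of the frame's left edge), 0.014 fully drawn, out along the stand's +y. It starts home within 2 mm. The nose clears the frame beyond 0.010. Friction about 1.5 N, no spring: it stays where it is left. With the frame level either way up a hole (12 mm wide, 9 mm high; bolt 6 mm thick) stands in front of it; at other angles the frame blocks it.
- bolt_knob (a point): Middle of the bolt's upright red knob, 11 mm thick, 24 mm tall, its middle 108 mm and its top 120 mm above the table; home it stands 118 mm to the left (+y) of the stand's centre line and 40 mm in front (-x) of the pivot. Free on both sides in y above the guide blocks (87 mm above the table) and the frame's edge (90 mm).
- flux: Bystander: blue squeeze bottle, 24 mm thick, 82 mm tall, standing left of the stand. Origin under its centre.
- cutters: Bystander: pliers with yellow handles, 54 x 170 x 16 mm, lying at the right. Origin under the middle.
- small_parts: Bystander: clear parts box, 64 x 140 x 33 mm, at the back right. Origin under its centre.
- meter: Bystander: grey hand meter on its foot, 57 x 58 x 109 mm, at the back left. Origin under its centre.
- dropper: Bystander: small white dropper bottle, 20 mm thick, 36 mm tall, just right of the stand. Origin under its centre.
- marker: Bystander: white marker, 14 x 152 x 12 mm, lying at the left. Origin under its middle.

How it is judged (in metres and radians):
On the way, in this order (a step that is already met when the one before it is completed fails the run):
1. the bolt is drawn clear of the frame while the parts side is still up (value of joint bolt above 0.0105 m and angle between frame_centre's own z axis and vertical below 0.4 rad), for 0.1 s.
2. the frame is flipped: solder side up and about level, the bolt still out (angle between frame_centre's own z axis and vertical above 3 rad and value of joint bolt above 0.006 m), for 0.1 s.
At the end, for the whole second after the job is handed in: The board's solder side is up and level within 4 degrees, the bolt is home within 3 mm, all is at rest, and the stand stands flat on the table within 40 mm of where it was (angle between frame_centre's own z axis and vertical above 3.07 rad and value of joint bolt below 0.003 m and velocity of joint board_frame between -0.05 and 0.05 rad/s and distance of stand from where it was at the start of the episode below 0.04 m and angle between stand's own z axis and vertical below 0.03 rad and linear speed of stand below 0.01 m/s); the robot touches nothing.
It fails at once if the stand is lifted or tipped (height (world z) of stand above 0.012 m or angle between stand's own z axis and vertical above 0.12 rad).
It fails at once if the stand is shoved more than 40 mm away (distance of stand from where it was at the start of the episode above 0.04 m).
It fails at once if the bolt is pinched or forced (over 38 N) (contact force between the fingers and bolt above 38 N).
It fails at once if the frame is pinched or forced (over 80 N) (contact force between the fingers and board_frame above 80 N).
It fails at once if another thing on the table is moved more than 25 mm (distance of any of flux, cutters, small_parts, meter, dropper, marker from where it was at the start of the episode above 0.025 m).
It also fails if it takes over 61 s, if anything falls off the work surface, if the arm or the gripper's body presses on something with over 40 N, if the wrist force passes 120 N, or if a joint passes its speed limit or range.

### The arm

A 6-joint arm with a two-finger parallel gripper is mounted at the origin on a cart in front of the work surface, level with it; the furniture and walls round the work are solid. World frame = base frame: x ahead of the robot, y to its left, z up, the work surface at z = 0. Lengths are in mm, angles in rad, forces in N, time in s.
With the tool pointing down it reaches from about 400 to 925 mm from the base axis. Payload 12.5 kg.
Tool frame: the origin (TCP) lies at the very end of the fingers, on their centre line; the grasp point (between the pads) lies 19 mm behind it; z points along the fingers, y is the line along which they close (so a half turn about z gives the same grasp; the last joint's range is limited). The gripper opens to 95 mm and grips with 3 to 60 N. Pads are 20 mm wide; open, the fingers measure 119 mm over their backs; the gripper's body (75 mm by 180 mm) begins 59 mm behind the grasp point.
Start: joints at [-1.321, 0.491, 1.559, -0, 1.092, -0.106], TCP at [217.736, -585.865, 214.661] pointing down, gripper open.
Joint ranges: [-3.1, 3.1], [-0.84, 2.19], [0.05, 2.79], [-1.13, 4.28], [0.06, 2.93], [-2.69, 2.69]. Speed limits (rad/s): [2.22, 2.22, 2.79, 3.14, 3.14, 3.14].

### API

Orientations are given as [roll, pitch, yaw] about the fixed x, y, z axes, in that order (R = Rz(yaw) Ry(pitch) Rx(roll)).
In Python, from cell import state, imaging, env, spot_in, mark_of gives the robot as it stands. The module is installed in compiled form; this text tells all that it offers.
- The arm moves only by the tool step_arm, never from a script. Its argument "increments" is a list of rows, each an object with "slide": the shift along the tool's x, y, z in m, a list of three; "roll": the turn about the tool's z in rad. A call has 1 to 5 rows; each row is the pose to reach, as a shift and turn from the pose commanded when the call began, along the tool's axes at that moment; what a row does not reach only later rows make up. A row lasts 1/8 s, in which the tool goes at most 62.5 mm and 10.7 degrees, less where a joint would pass 70% of its speed; a pose out of reach is approached as far as the arm can. A call with a gripper value outside its range is refused whole. "fingers" is the opening, from 0 (shut) to 1 (fully open), set as the call begins (left out, the last holds). The fingers move at their own pace and stop on an object; the grip force is fixed at half the most. Time passes only in rows, so rows that repeat a pose let the fingers close. It gives the time, the measured TCP pose, the force, the opening and the grip force at its end, in the units of the state.
- state(): the state, without advancing time (a new reading comes with each control period).
- imaging.read_camera(name): name is "scene" or "top" or "wrist"; returns a dict with "color" (480x640x3 uint8, red, green, blue), "z_map" (480x640 float32, mm along the optical axis (not along the pixel's ray), 0 where there is no reading), "intrinsics" (3x3 intrinsics, pixels), "camera_from_world" (4x4, takes a point from world to camera coordinates). Camera axes: x right, y up, looking along -z (the intrinsics and any distortion apply to the point x, -y, -z); pixel columns grow to the right and rows downward; lengths in mm; the calibration is good to about 2 mm. A picture is of the moment at which its call begins.
- env.job_done(): hands the job in; it is judged then, once.
Trained networks look in the newest picture that a camera, given by its name, has taken for a name from the list of things; names that differ only in an ending like _2 or _b are one class to them, and where a whole thing is asked for, a point or a joint stands for the part that bears it (a point fixed in the world has none). Each returns a list of dicts, best first, with "confidence" (0 to 1); they miss things now and then, are a little off and sometimes report something else, mostly with a low value. They report only what shows in the picture. A call takes as long as a camera call.
- spot_in(camera, target): "bbox" ([left, top, right, bottom] in pixels, round what is visible of it).
- mark_of(camera, target): "uv" ([column, row] in pixels: a listed point, or the origin of a listed thing).
The state is a dict: "t": time; "joints": joint angles; "qvel": joint speeds; "tau": joint torques, N m; "eef_pos": TCP position; "tcp_rot": TCP orientation; "ft_force": force on the tool from outside, world axes, zero at the start; "moment": the same for the moment, N m; "opening": opening from 0.0 (shut) to 1.0 (fully open); "grip_force": force on a finger pad.
Only numpy, scipy, OpenCV 4.12 (cv2) and the standard library are available. Lean on these libraries where they do the work, as an engineer would, in place of code of your own. Each camera call takes 0.05 s, during which the arm holds its last target. There are 200 camera calls.

## Working session

There is one attempt and no reset: what is moved stays moved. The work goes in short steps, Python scripts to look and compute and a tool call to move; the robot and the scene stay as the last step left them, time stands still between calls to the robot, and variables do not carry over. Pictures are saved under pics/ and viewed, at most 10 in all, crops included, and the job is handed in when it is done.

Besides the shell and the picture viewer there is one more tool, called after "Request:" as name([rows], argument=value, ...), one row to a line, values as JSON. step_arm: Moves the arm, as the interface text tells. Its arguments: {"type":"object","properties":{"increments":{"type":"array"},"fingers":{"type":"number"}},"required":["increments"]}

```bash
mkdir -p pics
cat > h.py <<'E'
import numpy as np, cv2
from cell import state, imaging, env, spot_in, mark_of
def world(c,u,v,z=None):
    K=c["intrinsics"];M=np.linalg.inv(c["camera_from_world"])
    d=np.array([(u-K[0,2])/K[0,0],-(v-K[1,2])/K[1,1],-1.])
    o=M[:3,3];r=M[:3,:3]@d
    if z is None:
        dep=c["z_map"][int(round(v)),int(round(u))]; return o+r*dep
    return o+r*(z-o[2])/r[2]
E
python3 - <<'E'
from h import *
s=state();print({k:np.round(v,3) for k,v in s.items()})
H=dict(stand=0,frame_centre=78,frame_front_bar=78,frame_back_bar=78,bolt_knob=108,flux=0,cutters=0,small_parts=0,meter=0,dropper=0,marker=0)
for n in("top","scene"):
    c=imaging.read_camera(n)
    cv2.imwrite(f"pics/{n}1.png",c["color"][:,:,::-1])
    for t,z in H.items():
        m=mark_of(n,t)
        if m: 
            u,v=m[0]["uv"];print(n,t,round(m[0]["confidence"],2),np.round((u,v)),np.round(world(c,u,v,z)))
E
```

```text
{'t': np.float64(0.0), 'joints': array([-1.321,  0.492,  1.559,  0.   ,  1.092, -0.106]), 'qvel': array([-0.002,  0.   , -0.001, -0.   ,  0.   , -0.001]), 'tau': array([-1.0000e-03, -6.1265e+01, -2.5818e+01,  6.9000e-02,  4.8000e-02,
       -0.0000e+00]), 'eef_pos': array([ 217.688, -585.593,  214.067]), 'tcp_rot': array([-3.14 , -0.   ,  0.356]), 'ft_force': array([ 0.19 , -0.005,  0.326]), 'moment': array([-0.026, -0.055, -0.077]), 'grip_force': np.float64(0.0), 'opening': np.float64(1.001)}
top stand 0.83 [339. 264.] [541. -54.   0.]
top frame_centre 0.62 [340. 260.] [538. -53.  78.]
top frame_front_bar 0.9 [344. 279.] [494. -65.  78.]
top frame_back_bar 0.77 [338. 239.] [587. -49.  78.]
top bolt_knob 0.46 [292. 282.] [480.  52. 108.]
top flux 0.66 [255. 256.] [553. 150.   0.]
top cutters 0.62 [465. 250.] [ 588. -361.    0.]
top small_parts 0.66 [420. 183.] [ 753. -249.    0.]
top meter 0.79 [212. 185.] [728. 270.   0.]
top dropper 0.57 [405. 265.] [ 544. -214.    0.]
top marker 0.51 [164. 272.] [503. 369.   0.]
scene stand 0.93 [354. 276.] [526. -48.   0.]
scene frame_centre 0.63 [354. 247.] [545. -59.  78.]
scene frame_front_bar 0.56 [367. 253.] [504. -70.  78.]
scene frame_back_bar 0.75 [344. 242.] [579. -46.  78.]
scene bolt_knob 0.66 [329. 258.] [488.  51. 108.]
scene flux 0.55 [280. 292.] [556. 156.   0.]
scene small_parts 0.91 [370. 219.] [ 762. -255.    0.]
scene meter 0.75 [214. 271.] [725. 270.   0.]
scene marker 0.65 [209. 334.] [487. 372.   0.]
```

Run:
```python
import cv2
a=cv2.imread("pics/top1.png");b=cv2.imread("pics/scene1.png")
x=cv2.resize(a[200:320,220:440],None,fx=3.6,fy=3.6,interpolation=cv2.INTER_CUBIC)[:,:790]
cv2.imwrite("pics/topc.png",x)
```

```text
(no output)
```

View pics/topc.png

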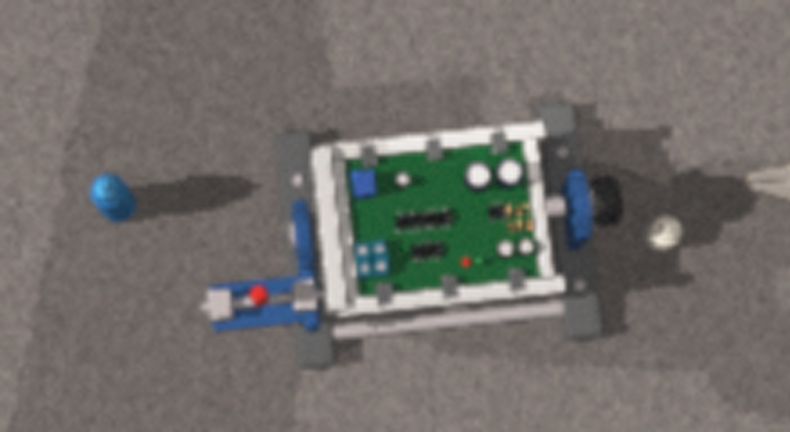

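View pics/scene1.png

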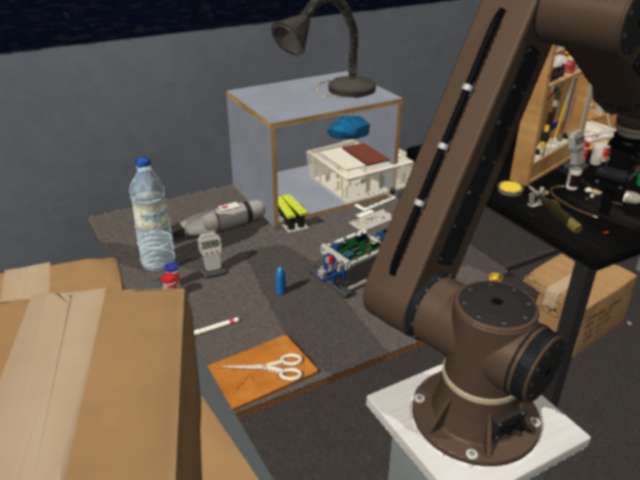

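Scene: the arm hides part of the stand. In the top crop (scale 3.6, offset 220,200), the knob is at full-image pixel (291.7, 282), and the front bar runs from (312, 285) to (377, 279), so the yaw is about +0.1. I'll move above the stand for a close wrist view.

Request:
step_arm([
  {"slide": [0.042, -0.038, -0.02], "roll": 0.08},
  {"slide": [0.084, -0.077, -0.04], "roll": 0.16},
  {"slide": [0.126, -0.115, -0.06], "roll": 0.25},
  {"slide": [0.168, -0.154, -0.08], "roll": 0.25},
  {"slide": [0.21, -0.193, -0.086], "roll": 0.25},
], fingers=0)

```text
t: 1.82
eef_pos: [348.1, -330.4, 301.9]
tcp_rot: [3.14, -0.001, 0.105]
ft_force: [1.0, -1.0, 0.0]
opening: 0.531
grip_force: 0.0
```

Request:
step_arm([
  {"slide": [0.033, -0.051, 0]},
  {"slide": [0.066, -0.102, 0]},
  {"slide": [0.099, -0.153, 0]},
  {"slide": [0.132, -0.204, 0]},
  {"slide": [0.165, -0.255, 0]},
])

```text
invalid input at $.increments[0]: expected keys slide, roll
```

Run:
```python
from h import *
c=imaging.read_camera("wrist");print(state()["eef_pos"],np.linalg.inv(c["camera_from_world"])[:3,3])
np.savez("w1.npz",**c)
cv2.imwrite("pics/w1.png",c["color"][:,:,::-1])
for t,z in dict(stand=0,frame_centre=78,frame_front_bar=78,frame_back_bar=78,bolt_knob=108,dropper=0,flux=0).items():
    for m in mark_of("wrist",t)[:2]:
        u,v=m["uv"];print(t,round(m["confidence"],2),np.round((u,v)),np.round(world(c,u,v,z),1))
```

```text
[ 349.69224909 -325.57888046  302.37778523] [ 429.95702186 -321.28675112  471.27245331]
frame_centre 0.25 [58. 33.] [490.  -65.8  78. ]
frame_front_bar 0.85 [57. 32.] [490.2 -64.8  78. ]
dropper 0.8 [233.  12.] [ 544.2 -212.4   -0. ]
```

View pics/w1.png

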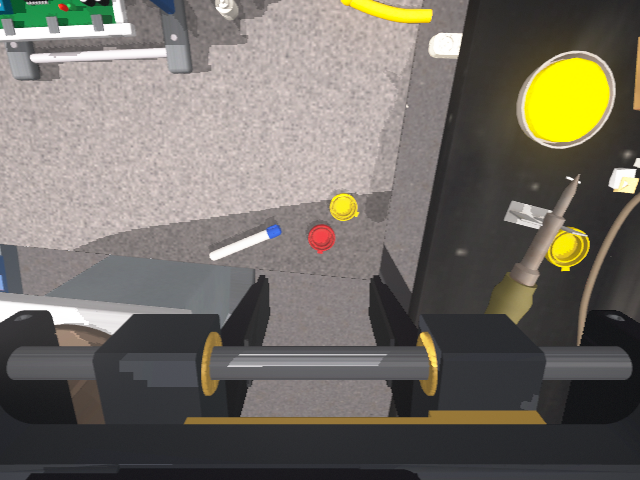

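The move was refused because every row needs a roll. The wrist view shows only the stand's front-right corner at the top left (front bar near (57, 32)), so I'll move on.

Request:
step_arm([
  {"slide": [0.024, -0.057, 0], "roll": 0},
  {"slide": [0.048, -0.114, 0], "roll": 0},
  {"slide": [0.072, -0.171, 0], "roll": 0},
  {"slide": [0.096, -0.228, 0], "roll": 0},
  {"slide": [0.12, -0.285, 0], "roll": 0},
])

```text
t: 2.85
eef_pos: [437.1, -34.7, 300.5]
tcp_rot: [3.141, 0.0, 0.104]
ft_force: [0.0, -0.9, -0.4]
opening: 0.002
grip_force: 0.0
```

Run:
```python
from h import *
c=imaging.read_camera("wrist");print(state()["eef_pos"],np.linalg.inv(c["camera_from_world"])[:3,3])
np.savez("w1.npz",**c)
cv2.imwrite("pics/w2.png",c["color"][:,:,::-1])
for t,z in dict(stand=0,frame_centre=78,frame_front_bar=78,frame_back_bar=78,bolt_knob=108,dropper=0,flux=0).items():
    for m in mark_of("wrist",t)[:2]:
        u,v=m["uv"];print(t,round(m["confidence"],2),np.round((u,v)),np.round(world(c,u,v,z),1))
```

```text
[438.02071898 -29.11407279 300.51651393] [519.18772427 -26.06187057 469.74771864]
stand 0.6 [348. 110.] [542.8 -58.5   0. ]
frame_centre 0.72 [351. 109.] [540.5 -56.5  78. ]
frame_front_bar 0.57 [352. 160.] [490.3 -63.8  78. ]
frame_back_bar 0.66 [349.  56.] [588.1 -48.   78. ]
bolt_knob 0.68 [231. 158.] [482.5  54.7 108. ]
bolt_knob 0.62 [591. 102.] [ 567.6 -273.   108. ]
dropper 0.91 [474. 122.] [ 545.6 -213.     0. ]
flux 0.6 [166.  79.] [554.9 158.1   0. ]
```

View pics/w2.png

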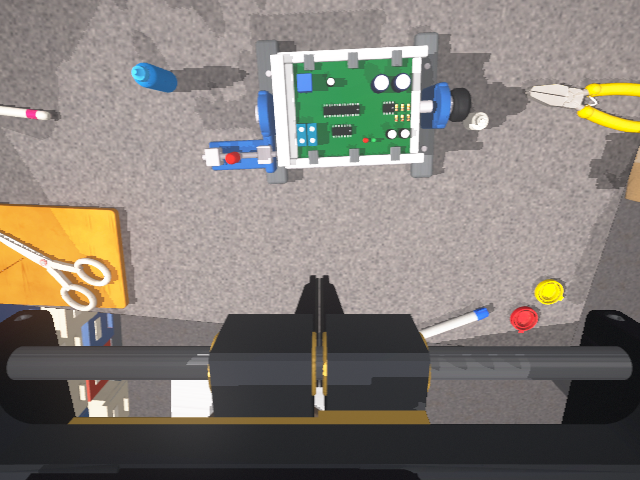

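The wrist view shows the frame's outer corners near (273,55), (422,46), (424,162) and (275,167), and the red knob at (231,158), which agrees with the networks. Next I'll refine the yaw.

Run:
```python
from h import *
c=dict(np.load("w1.npz"))
im=c["color"].astype(int)
# world xyz of every pixel
K=c["intrinsics"];M=np.linalg.inv(c["camera_from_world"]);v,u=np.mgrid[:480,:640]
d=np.stack([(u-K[0,2])/K[0,0],-(v-K[1,2])/K[1,1],-np.ones_like(u,float)],-1)*c["z_map"][...,None]
P=d@M[:3,:3].T+M[:3,3]
z=P[...,2];roi=(v>30)&(v<190)&(u>180)&(u<470)
w=(im.min(-1)>150)&roi&(z>70)&(z<95)
p=P[w][:,:2].astype(np.float32)
print(w.sum(),cv2.minAreaRect(p),np.median(z[w]))
r=(im[...,0]>150)&(im[...,1]<90)&(im[...,2]<90)&roi&(u<260)
print("knob",r.sum(),P[r].mean(0),P[r].min(0),P[r].max(0))
f=roi&(z>8)&(z<16)
g=(np.abs(z-83)<3)&w
for n,a in dict(bars=g).items():
    q=P[a][:,:2].astype(np.float32);print(n,cv2.minAreaRect(q))
ya=.15
for ya in(.1,.12,.14,.16,.18):
    R=np.array([[np.cos(ya),-np.sin(ya)],[np.sin(ya),np.cos(ya)]])
    q=p@R; lo,hi=np.percentile(q,[.5,99.5],axis=0); print(ya,hi-lo,((lo+hi)/2)@R.T)
```

```text
7632 ((535.4442749023438, -28.090469360351562), (110.17546844482422, 254.0625457763672), 8.477456092834473) 82.72574481904613
knob 137 [483.75343277  52.14765235 114.34765246] [478.52849267  48.42902532  85.89590011] [488.12545849  57.20499293 120.5563187 ]
bars ((535.5501708984375, -28.409210205078125), (110.07793426513672, 253.3978729248047), 8.413777351379395)
0.1 [112.16783443 223.5643345 ] [536.3711819  -21.41594083]
0.12 [110.67070444 224.49806295] [535.51092459 -21.08618692]
0.14 [109.28099744 225.35110351] [534.65193251 -20.79162389]
0.16 [109.60114511 226.08069995] [533.8631596 -20.5479857]
0.18 [111.1885525  226.77846398] [533.12225389 -20.34358434]
```

Request:
step_arm([
  {"slide": [0.027, -0.026, 0.04], "roll": -0.044},
  {"slide": [0.055, -0.053, 0.08], "roll": -0.044},
  {"slide": [0.055, -0.053, 0.13], "roll": -0.044},
  {"slide": [0.055, -0.053, 0.17], "roll": -0.044},
  {"slide": [0.055, -0.053, 0.17], "roll": -0.044},
])

```text
t: 3.88
eef_pos: [484.6, 21.7, 128.8]
tcp_rot: [-3.141, 0.005, 0.148]
ft_force: [0.1, 0.1, 0.2]
opening: 0.006
grip_force: 0.0
```

```bash
cat >> h.py <<'E'
c_,s_=np.cos(.148),np.sin(.148)
def S(p): return np.round([p[0]*c_+p[1]*s_-525.4,-p[0]*s_+p[1]*c_+137.5,p[2]],1) # stand frame, mm
def st():
    s=state();print("t",round(float(s["t"]),2),"stand frame",S(s["eef_pos"]),"yaw",np.round(s["tcp_rot"],3),"F",np.round(s["ft_force"],1))
def knob(n="wrist"):
    c=imaging.read_camera(n);im=c["color"].astype(int)
    K=c["intrinsics"];M=np.linalg.inv(c["camera_from_world"]);v,u=np.mgrid[:480,:640]
    d=np.stack([(u-K[0,2])/K[0,0],-(v-K[1,2])/K[1,1],-np.ones_like(u,float)],-1)*c["z_map"][...,None]
    P=d@M[:3,:3].T+M[:3,3]
    r=(im[...,0]>120)&(im[...,1]<.5*im[...,0])&(im[...,2]<.5*im[...,0])&(P[...,2]>95)&(P[...,2]<130)
    q=P[r];print("knob",r.sum(),S(np.median(q,0)) if len(q) else None, S(q.min(0)),S(q.max(0)))
    return c
E
python3 -c "
from h import *
st();knob();st()"
```

```text
t 3.88 stand frame [-42.9  87.5 128.8] yaw [-3.141  0.005  0.148] F [0.1 0.1 0.2]
knob 509 [-36.8 118.5 116. ] [-44.5 114.9  96.6] [-33.4 123.8 120.8]
t 3.92 stand frame [-41.9  87.4 130.5] yaw [-3.141e+00  2.000e-03  1.480e-01] F [-0.2 -0.5 -0.1]
```

Request:
step_arm([
  {"slide": [0.0, 0, 0.02], "roll": 0},
  {"slide": [0.0, -0.0, 0.032], "roll": 0},
  {"slide": [0.0, -0.005, 0.032], "roll": 0},
  {"slide": [0.0, -0.01, 0.032], "roll": 0},
  {"slide": [0.0, -0.01, 0.032], "roll": 0},
])

```text
t: 4.55
eef_pos: [484.4, 33.1, 99.3]
tcp_rot: [3.141, -0.001, 0.15]
ft_force: [1.0, 0.0, 1.2]
opening: 0.005
grip_force: 0.0
```

```bash
python3 -c "
from h import *
st();c=knob();st()
cv2.imwrite('pics/w3.png',cv2.resize(c['color'][60:440,120:520,::-1],None,fx=1.5,fy=1.5))"
```

```text
t 4.55 stand frame [-41.4  98.8  99.3] yaw [ 3.141e+00 -1.000e-03  1.500e-01] F [1.  0.  1.2]
knob 583 [-35.9 118.7 113.4] [-41.6 114.5  96. ] [-33.4 123.6 120.2]
t 4.6 stand frame [-41.5  98.6  99.2] yaw [ 3.141e+00 -1.000e-03  1.500e-01] F [0.4 0.6 1.1]
```

View pics/w3.png

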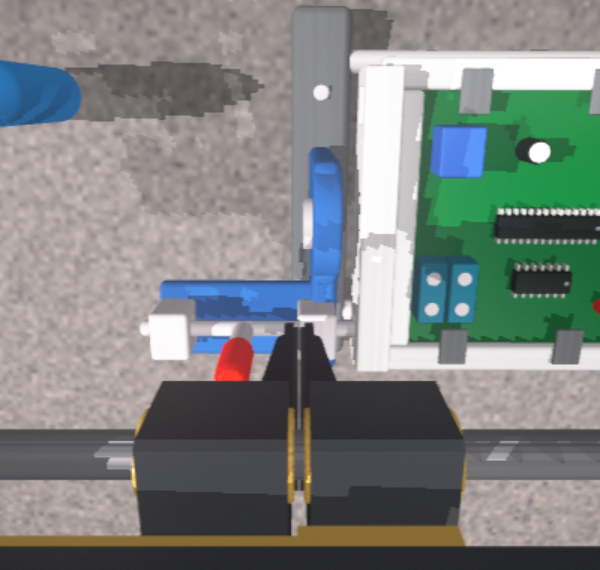

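The closed fingers are just right of the red knob (crop (235,355)) and in line with it. Now I'll push left gently.

Request:
step_arm([
  {"slide": [0, -0.004, 0], "roll": 0},
  {"slide": [0, -0.007, 0], "roll": 0},
  {"slide": [0, -0.01, 0], "roll": 0},
  {"slide": [0, -0.012, 0], "roll": 0},
  {"slide": [0, -0.014, 0], "roll": 0},
])

```text
t: 5.22
eef_pos: [482.1, 46.6, 98.6]
tcp_rot: [3.141, -0.0, 0.15]
ft_force: [-0.3, -2.4, 0.9]
opening: 0.007
grip_force: 0.8
```

```bash
python3 -c "
from h import *
c=knob();st()"
```

```text
knob 464 [-35.4 125.8 112.9] [-41.6 122.   97.1] [-28.1 129.  129.9]
t 5.28 stand frame [-41.7 112.6  98.6] yaw [ 3.141 -0.     0.15 ] F [ 0.5 -1.3  0.3]
```

Request:
step_arm([
  {"slide": [0, -0.002, 0], "roll": 0},
  {"slide": [0, -0.004, 0], "roll": 0},
  {"slide": [0, -0.005, 0], "roll": 0},
  {"slide": [0, -0.006, 0], "roll": 0},
  {"slide": [0, -0.006, 0], "roll": 0},
])

```text
t: 5.9
eef_pos: [481.2, 52.5, 98.6]
tcp_rot: [3.142, 0.0, 0.15]
ft_force: [1.1, -0.7, 1.6]
opening: 0.007
grip_force: 0.4
```

```bash
python3 -c "
from h import *
c=knob();st()"
```

```text
knob 472 [-35.4 131.9 113.2] [-41.6 127.9  95.4] [-28.4 135.2 129.5]
t 5.95 stand frame [-41.7 118.5  98.6] yaw [ 3.142 -0.     0.15 ] F [0.4 0.  1. ]
```

Request:
step_arm([
  {"slide": [0, -0.001, 0], "roll": 0},
  {"slide": [0, -0.0015, 0], "roll": 0},
  {"slide": [0, -0.0015, 0], "roll": 0},
])

```text
t: 6.32
eef_pos: [481.1, 53.7, 98.6]
tcp_rot: [3.141, -0.0, 0.15]
ft_force: [-0.5, -4.8, 1.1]
opening: 0.003
grip_force: 2.4
```

```bash
python3 -c "
from h import *
c=knob();st()"
```

```text
knob 454 [-35.3 132.9 113.3] [-41.3 129.1  97.3] [-28.2 136.  129.9]
t 6.38 stand frame [-41.7 119.7  98.6] yaw [ 3.141 -0.     0.15 ] F [ 1.2 -4.3  0.6]
```

Request:
step_arm([
  {"slide": [0, 0.006, -0.01], "roll": 0},
  {"slide": [0.0, 0.006, -0.045], "roll": 0},
  {"slide": [0.045, 0.035, -0.045], "roll": 0},
  {"slide": [0.08, 0.08, -0.045], "roll": 0},
  {"slide": [0.097, 0.095, -0.045], "roll": 0},
])

```text
t: 7.0
eef_pos: [592.8, -27.5, 144.2]
tcp_rot: [3.141, -0.001, 0.148]
ft_force: [-0.5, 0.3, -0.1]
opening: 0.001
grip_force: 0.0
```

Request:
step_arm([
  {"slide": [0, 0, 0], "roll": 0},
  {"slide": [0.0, 0.0, 0.025], "roll": 0},
  {"slide": [0, 0, 0.045], "roll": 0},
  {"slide": [0, 0, 0.045], "roll": 0},
])

```text
t: 7.5
eef_pos: [589.6, -24.7, 98.0]
tcp_rot: [-3.141, 0.003, 0.15]
ft_force: [-0.4, 0.3, 0.1]
opening: 0.008
grip_force: 0.0
```

```bash
python3 -c "
from h import *
st()"
```

```text
t 7.5 stand frame [54.1 26.1 98. ] yaw [-3.141e+00  3.000e-03  1.500e-01] F [-0.4  0.3  0.1]
```

Request:
step_arm([
  {"slide": [0, 0, 0.014], "roll": 0},
  {"slide": [0.0, 0.0, 0.022], "roll": 0},
  {"slide": [-0.001, 0, 0.03], "roll": 0},
  {"slide": [-0.004, 0, 0.038], "roll": 0},
  {"slide": [-0.006, 0, 0.046], "roll": 0},
])

```text
t: 8.12
eef_pos: [584.6, -26.5, 52.1]
tcp_rot: [-3.142, 0.001, 0.15]
ft_force: [-0.3, -0.1, 1.8]
opening: 0.006
grip_force: 0.8
```

```bash
python3 -c "
from h import *
st();c=knob();st()
cv2.imwrite('pics/w4.png',c['color'][:,:,::-1])"
```

```text
t 8.12 stand frame [48.9 25.1 52.1] yaw [-3.142e+00  1.000e-03  1.500e-01] F [-0.3 -0.1  1.8]Traceback (most recent call last):
  File "<string>", line 3, in <module>
    st();c=knob();st()
           ~~~~^^
  File "h.py", line 20, in knob
    q=P[r];print("knob",r.sum(),S(np.median(q,0)) if len(q) else None, S(q.min(0)),S(q.max(0)))
                                                                         ~~~~~^^^
    return umr_minimum(a, axis, None, out, keepdims, initial, where)
ValueError: zero-size array to reduction operation minimum which has no identity
```

Request:
step_arm([
  {"slide": [0.002, 0, -0.05], "roll": 0},
  {"slide": [0.002, 0, -0.1], "roll": 0},
  {"slide": [-0.035, 0.003, -0.118], "roll": 0},
  {"slide": [-0.085, 0.007, -0.118], "roll": 0},
  {"slide": [-0.124, 0.011, -0.115], "roll": 0},
])

```text
t: 8.8
eef_pos: [462.4, -56.0, 167.8]
tcp_rot: [3.141, -0.0, 0.15]
ft_force: [1.0, -0.7, -0.8]
opening: 0.006
grip_force: 0.0
```

```bash
python3 -c "
from h import *
c=imaging.read_camera('wrist');st()
cv2.imwrite('pics/w4.png',c['color'][:,:,::-1])"
```

```text
t 8.85 stand frame [-80.3  14.5 167.1] yaw [-3.141e+00  3.000e-03  1.500e-01] F [-0.7  1.6 -0.1]
```

View pics/w4.png

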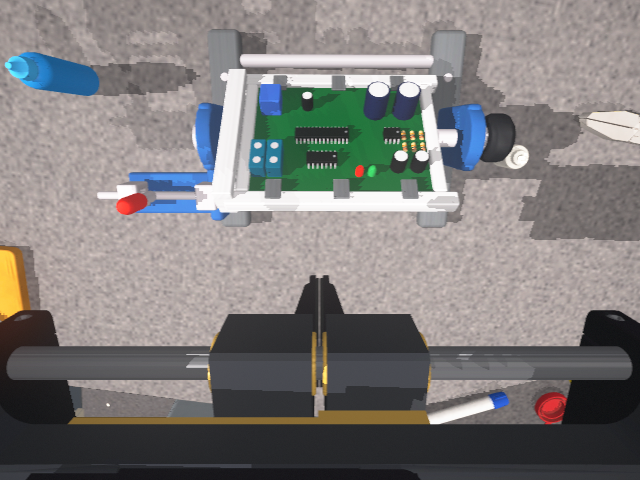

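The frame is tilted about 40° with the front bar raised (row 200), and the knob is out at (132,203). Now I'll descend in front of the bar and push it over.

Request:
step_arm([
  {"slide": [0, 0, 0.045], "roll": 0},
  {"slide": [0, 0, 0.067], "roll": 0},
  {"slide": [0.01, 0, 0.067], "roll": 0},
  {"slide": [0.022, 0, 0.067], "roll": 0},
  {"slide": [0.03, 0, 0.065], "roll": 0},
])

```text
t: 9.48
eef_pos: [491.6, -51.0, 103.4]
tcp_rot: [-3.14, 0.007, 0.151]
ft_force: [-14.7, -1.9, 9.5]
opening: 0.004
grip_force: 6.5
```

Request:
step_arm([
  {"slide": [0.008, 0, -0.003], "roll": 0},
  {"slide": [0.016, 0, -0.007], "roll": 0},
  {"slide": [0.024, 0, -0.01], "roll": 0},
  {"slide": [0.032, 0, -0.013], "roll": 0},
  {"slide": [0.036, 0, -0.014], "roll": 0},
])

```text
t: 10.1
eef_pos: [530.0, -45.9, 116.7]
tcp_rot: [3.141, -0.0, 0.15]
ft_force: [-1.7, -0.3, -0.6]
opening: 0.007
grip_force: 0.8
```

```bash
python3 -c "
from h import *
st()"
```

```text
t 10.1 stand frame [ -8.   14.  116.7] yaw [ 3.141 -0.     0.15 ] F [-1.7 -0.3 -0.6]
```

Request:
step_arm([
  {"slide": [0.008, 0, -0.002], "roll": 0},
  {"slide": [0.016, 0, -0.002], "roll": 0},
  {"slide": [0.026, 0, 0.003], "roll": 0},
  {"slide": [0.036, 0, 0.01], "roll": 0},
  {"slide": [0.042, 0, 0.016], "roll": 0},
])

```text
t: 10.72
eef_pos: [570.1, -39.8, 99.1]
tcp_rot: [-3.141, 0.004, 0.15]
ft_force: [-10.6, -6.1, -4.6]
opening: 0.006
grip_force: 5.5
```

Request:
step_arm([
  {"slide": [0.006, 0, 0.004], "roll": 0},
  {"slide": [0.012, 0, 0.008], "roll": 0},
  {"slide": [0.015, 0, 0.013], "roll": 0},
  {"slide": [0.017, 0, 0.015], "roll": 0},
])

```text
t: 11.22
eef_pos: [584.9, -37.0, 83.5]
tcp_rot: [-3.14, 0.008, 0.15]
ft_force: [-13.7, -2.8, -0.4]
opening: 0.006
grip_force: 7.2
```

```bash
python3 -c "
from h import *
c=imaging.read_camera('top');st()
x=cv2.resize(c['color'][200:320,220:440,::-1],None,fx=3.6,fy=3.6,interpolation=cv2.INTER_CUBIC)[:,:790]
cv2.imwrite('pics/t5.png',x)"
```

```text
t 11.28 stand frame [47.9 14.7 83.4] yaw [-3.14   0.008  0.15 ] F [-13.1  -3.1  -2.5]
```

View pics/t5.png

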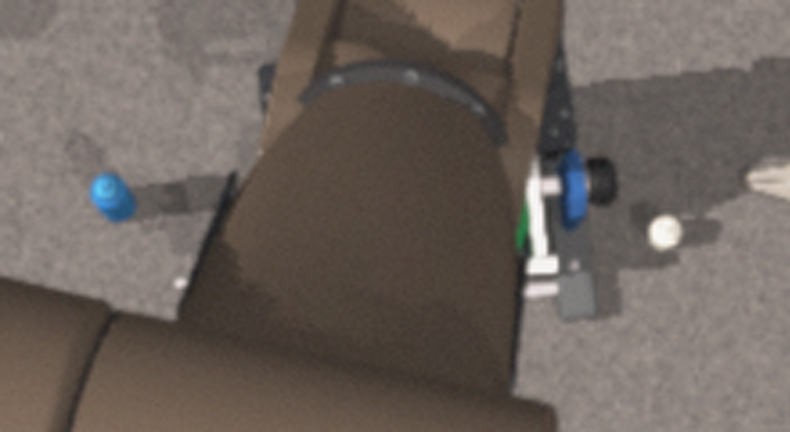

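The fingers are pressing on the bar's inner side (Fx is −13 N) and the right cheek in the top view, (573,187) against (575,205) before, shows the stand slid about 12 mm back. I'll back off, lift and look.

Request:
step_arm([
  {"slide": [-0.008, 0, 0], "roll": 0},
  {"slide": [-0.012, 0, -0.03], "roll": 0},
  {"slide": [-0.03, 0, -0.08], "roll": 0},
  {"slide": [-0.08, 0, -0.11], "roll": 0},
  {"slide": [-0.12, 0, -0.11], "roll": 0},
])

```text
t: 11.9
eef_pos: [469.2, -55.3, 197.7]
tcp_rot: [3.139, -0.005, 0.15]
ft_force: [0.8, -0.0, -0.2]
opening: 0.001
grip_force: 0.0
```

```bash
python3 -c "
from h import *
c=knob();st();np.savez('w5.npz',**c)
cv2.imwrite('pics/w5.png',c['color'][:,:,::-1])
for t,z in dict(stand=0,frame_centre=78,frame_front_bar=78,frame_back_bar=78,dropper=0).items():
    for m in mark_of('wrist',t)[:1]:
        u,v=m['uv'];print(t,round(m['confidence'],2),np.round((u,v)),S(world(c,u,v,z)),S(world(c,u,v)))
"
```

```text
knob 351 [-22.7 131.4 115.7] [-29.2 129.6  97.2] [-17.4 137.4 120.7]
t 11.95 stand frame [-74.   14.5 196.6] yaw [ 3.141e+00 -1.000e-03  1.500e-01] F [0.6 0.2 0. ]
stand 0.65 [330. 126.] [15.7  2.6  0. ] [15.   5.  78.6]
frame_centre 0.89 [331. 127.] [14.1  4.3 78. ] [14.1  4.3 78.1]
frame_front_bar 0.96 [334.  50.] [66.5  2.8 78. ] [64.7  3.1 87.6]
frame_back_bar 0.63 [329. 192.] [-35.1   5.2  78. ] [-34.7   5.3  80.7]
dropper 0.7 [328. 193.] [-48.9   4.2   0. ] [-35.5   6.4  80.6]
```

View pics/w5.png

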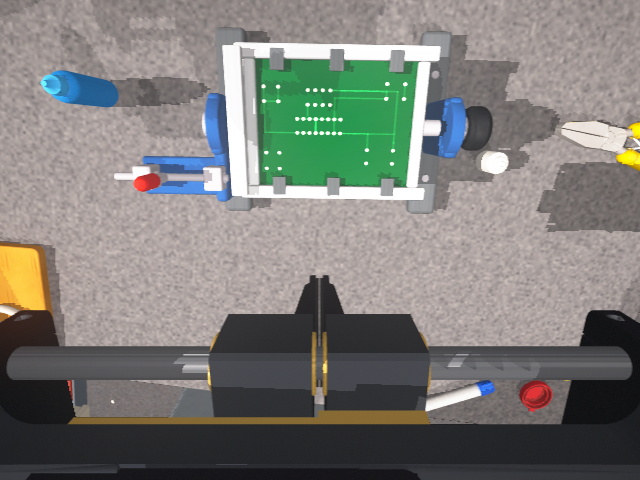

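The frame is flipped with its solder side up and is about 4° short of level (back edge at 87.6 mm, front edge at 80.7 mm). The stand moved about 14 mm. The knob is out at (147,183). I'll press straight down on the far bar.

Request:
step_arm([
  {"slide": [0.05, 0, 0], "roll": 0},
  {"slide": [0.1, 0, 0], "roll": 0},
  {"slide": [0.142, 0, 0.02], "roll": 0},
  {"slide": [0.142, 0, 0.07], "roll": 0},
  {"slide": [0.142, 0, 0.1], "roll": 0},
])

```text
t: 12.82
eef_pos: [609.9, -33.2, 92.3]
tcp_rot: [-3.141, 0.002, 0.151]
ft_force: [0.4, -0.1, -0.3]
opening: 0.008
grip_force: 0.0
```

Request:
step_arm([
  {"slide": [0, 0, 0.004], "roll": 0},
  {"slide": [0, 0, 0.008], "roll": 0},
  {"slide": [0, 0, 0.012], "roll": 0},
  {"slide": [0, 0, 0.014], "roll": 0},
])

```text
t: 13.32
eef_pos: [610.4, -34.0, 83.0]
tcp_rot: [3.141, -0.003, 0.15]
ft_force: [-3.4, 1.0, 21.2]
opening: 0.004
grip_force: 10.5
```

```bash
python3 -c "
from h import *
st()"
```

```text
t 13.32 stand frame [73.3 13.9 83. ] yaw [ 3.141e+00 -3.000e-03  1.500e-01] F [-3.4  1.  21.2]
```

Request:
step_arm([
  {"slide": [0, 0, -0.055], "roll": 0},
  {"slide": [-0.03, -0.045, -0.06], "roll": 0},
  {"slide": [-0.065, -0.095, -0.06], "roll": 0},
  {"slide": [-0.1, -0.145, -0.06], "roll": 0},
  {"slide": [-0.1, -0.145, -0.06], "roll": 0},
])

```text
t: 13.95
eef_pos: [486.6, 96.7, 142.5]
tcp_rot: [-3.142, 0.0, 0.153]
ft_force: [0.5, -0.2, 0.4]
opening: 0.0
grip_force: 0.0
```

```bash
python3 -c "
from h import *
c=knob();st()
for t,z in dict(frame_front_bar=78,frame_back_bar=78).items():
    for m in mark_of('wrist',t)[:1]:
        u,v=m['uv'];print(t,round(m['confidence'],2),np.round((u,v)),S(world(c,u,v,z)),S(world(c,u,v)))
"
```

```text
knob 420 [-20.4 135.5 117. ] [-28.3 130.2  98.4] [-17.  139.2 120.4]
t 14.0 stand frame [-28.1 160.  142.6] yaw [ 3.141e+00 -1.000e-03  1.520e-01] F [ 0.4  0.6 -0.1]
frame_front_bar 0.73 [586. 106.] [65.5  2.  78. ] [65.2  6.3 84.3]
frame_back_bar 0.76 [551. 266.] [-36.4   3.8  78. ] [-34.2   7.7  83.7]
```

Request:
step_arm([
  {"slide": [0.002, 0, 0.025], "roll": 0},
  {"slide": [0.002, 0, 0.045], "roll": 0},
  {"slide": [0.002, 0.004, 0.045], "roll": 0},
  {"slide": [0.002, 0.008, 0.045], "roll": 0},
  {"slide": [0.002, 0.012, 0.045], "roll": 0},
])

```text
t: 14.72
eef_pos: [493.4, 82.5, 97.3]
tcp_rot: [3.141, -0.001, 0.149]
ft_force: [0.1, 1.6, 0.2]
opening: 0.003
grip_force: 0.7
```

Request:
step_arm([
  {"slide": [0, 0.002, 0], "roll": 0},
  {"slide": [0, 0.004, 0], "roll": 0},
  {"slide": [0, 0.006, 0], "roll": 0},
  {"slide": [0, 0.006, 0], "roll": 0},
])

```text
t: 15.22
eef_pos: [493.6, 77.0, 96.7]
tcp_rot: [3.141, 0.0, 0.15]
ft_force: [0.4, 1.0, 0.1]
opening: 0.003
grip_force: 0.3
```

```bash
python3 -c "
from h import *
c=knob();st()"
```

```text
knob 461 [-19.1 127.4 112.6] [-23.5 122.7  96.4] [-16.8 131.6 120.4]
t 15.28 stand frame [-25.8 140.9  96.6] yaw [3.141 0.    0.15 ] F [ 0.9  0.2 -0.9]
```

Request:
step_arm([
  {"slide": [0, 0.002, 0], "roll": 0},
  {"slide": [0, 0.004, 0], "roll": 0},
  {"slide": [0, 0.006, 0], "roll": 0},
  {"slide": [0, 0.006, 0], "roll": 0},
])

```text
t: 15.78
eef_pos: [494.5, 71.0, 96.6]
tcp_rot: [3.141, 0.0, 0.15]
ft_force: [-0.1, 1.4, 0.2]
opening: 0.007
grip_force: 0.3
```

Request:
step_arm([
  {"slide": [0, 0.001, 0], "roll": 0},
  {"slide": [0, 0.002, 0], "roll": 0},
  {"slide": [0, 0.002, 0], "roll": 0},
])

```text
t: 16.15
eef_pos: [494.7, 69.5, 96.6]
tcp_rot: [-3.141, 0.0, 0.15]
ft_force: [-0.5, 6.2, 0.4]
opening: 0.002
grip_force: 2.8
```

```bash
python3 -c "
from h import *
c=knob();st()"
```

```text
knob 444 [-19.2 120.1 112.2] [-23.1 115.7  97.7] [-16.8 124.1 120.1]
t 16.2 stand frame [-25.9 133.3  96.6] yaw [-3.141  0.     0.15 ] F [-0.8  6.2  0.1]
```

Request:
step_arm([
  {"slide": [0, 0.001, 0], "roll": 0},
  {"slide": [0, 0.001, 0], "roll": 0},
  {"slide": [0, 0.002, 0], "roll": 0},
])

```text
t: 16.58
eef_pos: [494.7, 68.5, 96.6]
tcp_rot: [-3.14, 0.001, 0.149]
ft_force: [-2.9, 14.8, 3.8]
opening: 0.004
grip_force: 8.0
```

```bash
python3 -c "
from h import *
c=knob();st()"
```

```text
knob 420 [-19.2 119.3 112.3] [-24.  115.   97.6] [-17.4 123.5 120.2]
t 16.62 stand frame [-26.1 132.2  96.6] yaw [-3.14e+00  1.00e-03  1.49e-01] F [-3.  14.2  2.4]
```

The bolt is at a hard stop at 14 N. I'll back off and verify.

Request:
step_arm([
  {"slide": [0, -0.008, 0], "roll": 0},
  {"slide": [0, -0.012, -0.03], "roll": 0},
  {"slide": [-0.04, -0.012, -0.07], "roll": 0},
  {"slide": [-0.05, 0.03, -0.11], "roll": 0},
  {"slide": [-0.05, 0.08, -0.11], "roll": 0},
])

```text
t: 17.25
eef_pos: [458.2, -20.1, 209.5]
tcp_rot: [3.139, -0.005, 0.152]
ft_force: [1.4, -0.7, -0.2]
opening: 0.007
grip_force: 0.0
```

```bash
python3 -c "
from h import *
c=knob();st()
cv2.imwrite('pics/w6.png',c['color'][:,:,::-1])
for t,z in dict(stand=0,frame_centre=78,frame_front_bar=78,frame_back_bar=78).items():
    for m in mark_of('wrist',t)[:1]:
        u,v=m['uv'];print(t,round(m['confidence'],2),np.round((u,v)),S(world(c,u,v,z)),S(world(c,u,v)))
"
```

```text
knob 249 [-22.9 117.6 117.7] [-28.8 115.   99.2] [-17.7 123.4 120.6]
t 17.3 stand frame [-74.9  45.5 208.3] yaw [ 3.138 -0.004  0.15 ] F [ 1.9 -2.8 -1.3]
stand 0.69 [366. 119.] [16.9  3.9  0. ] [14.8 13.5 77.5]
frame_centre 0.82 [381. 117.] [16.   1.7 78. ] [16.   1.6 77.3]
frame_front_bar 0.92 [384.  46.] [65.8  2.4 78. ] [64.5  3.4 84.2]
frame_back_bar 0.62 [378. 182.] [-34.1   2.   78. ] [-33.2   3.1  84.8]
```

View pics/w6.png

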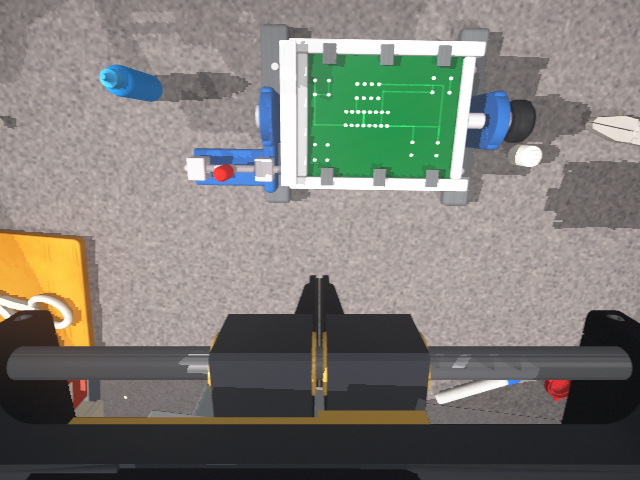

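The solder side is up and level (both bars at about 84 mm). The knob at (222,173) is back at its home offset, nothing touches the robot, and the stand moved about 15 mm. I'm handing in.

```bash
python3 -c "
from h import *
print(env.job_done())"
```

```text
the job is handed in; nothing more can be done
None
```

I flipped the board solder side up and level, pushed the bolt home to its stop, and handed the job in; the stand slid about 15 mm (limit 40 mm), and the hand-in gave no verdict.

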